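Grade the nuts on the kitchen sorting ramp

TASK

Take the steel scoop by its wooden grip, hold its mouth over the high end of the grading ramp and tip it slowly, so that the three nuts roll down and each drops into its own pocket: hazelnut in the upper, small walnut in the middle, big walnut in the lower. Then set the empty scoop upright on the bare table and let it go. Leave the cups, the sugar bowl and the pot where they stand.

Things in the scene. Friction and masses are not known exactly. Their poses are not given: they have to be found in the camera images.
- ramp: Fixed wooden-sided grading ramp, 251 mm long, 88 wide, 140 high at the high end, 92 at the low end. Origin: middle of its underside, z up, own +x points DOWNHILL. Inside (76 wide) an aluminium V trough (sides rise 22 deg) slopes 15 deg down along +x; its bottom slot widens in 3 steps, each over a walled pocket. A nut rolls on until the slot is wider than itself; fast nuts overshoot.
- ramp_head (a point): Bottom of the V trough at the very high end (ramp x=-119, y=0, z=120 mm); axes as the ramp. From here 48 mm of closed trough, then the slot begins. The scoop's lip should pour 5 to 25 mm downhill of this point, about 25 mm above it. Behind it (x -125 to -119) a head board reaches z=132.
- pocket_upper (a point): Centre of the floor of the upper pocket (ramp x=-35, z=50 mm), 72 long, 76 wide, under the 25 mm wide slot (ramp x -71 to 2); for the hazelnut.
- pocket_middle (a point): Centre of the floor of the middle pocket (ramp x=32, z=22 mm), 60 long, 76 wide, under the 35 mm wide slot (ramp x 2 to 62); for the small walnut.
- pocket_lower (a point): Centre of the floor of the lower pocket (ramp x=91, z=6 mm), 58 long, 76 wide, under the 48 mm wide slot (ramp x 62 to 120); for the big walnut.
- scoop: Loose steel scoop, about 0.13 kg, on the table. Origin: underside, below the grip; z up, own +x points to the open mouth. Trough 52 mm wide (46 inside), back at x=-63, lip at x=+69, walls 33 high. Floor flat to x=41, then rises 20 deg to the lip: nuts stay in until it is tipped mouth-down over 20 deg; 35 to 40 deg empties it. Nuts reach up to z=43.
- scoop_grip (a point): Centre of the scoop's wooden grip, at scoop x=0, y=0, z=75 mm: an upright block 14 mm thick (scoop x), 44 wide (y), z from 57 to 93, on a steel bridge over the trough (10 long in x, z 52 to 57). Pinch it from above across the 14 mm, fingers closing along scoop x.
- scoop_mouth (a point): Middle of the scoop's lip: scoop frame x=69, y=0, z=13 mm. Axes as scoop.
- hazelnut: Brown hazelnut, a ball of 20 mm diameter, 10 g; origin at its centre. Starts loose in the scoop; the three nuts lie in single file in any order.
- small_walnut: Tan walnut, a ball of 30 mm diameter, 13 g; origin at its centre. Starts in the scoop.
- big_walnut: Tan walnut, a ball of 40 mm diameter, 20 g; origin at its centre. Starts in the scoop.
- cup1: Amber glass cup, 68 mm across, 80 high, on the table; origin under its centre. Leave alone.
- cup2: Amber glass cup like cup1. Leave alone.
- cup3: Amber glass cup like cup1. Leave alone.
- sugar_bowl: Blue plastic sugar bowl, 110 mm across, 65 high; origin under its centre. Leave alone.
- pot: White ceramic pot, 150 mm across, 120 high; origin under its centre. Leave alone.

How it is judged:
By the outcome, as a careful person would: the job done as asked, in the order asked, and still so for the second after the job is handed in, with the robot touching nothing.
It also fails if it takes over 72 s, if anything falls off the work surface, if the arm or the gripper's body presses on something with over 40 N, if the wrist force passes 120 N, or if a joint passes its speed limit or range.

ROBOT

A 7-joint arm with a two-finger parallel gripper is mounted at the origin on the work surface. World frame = base frame: x ahead of the robot, y to its left, z up, the work surface at z = 0. Lengths are in mm, angles in rad, forces in N, time in s.
With the tool pointing down it reaches from about 400 to 875 mm from the base axis. Payload 4.4 kg.
Tool frame: the origin (TCP) lies between the finger pads; the fingertips stand ctrl.finger_overhang ahead of it and the grasp point (between the pads) lies 11 mm behind it (ctrl.finger_overhang is the distance from the TCP to the fingertips, in mm); z points along the fingers, y is the direction in which the jaws open and shut (so a half turn about z gives the same grasp; the last joint's range is limited). The gripper opens to 85 mm and grips with 20 to 120 N. Pads are 22 mm wide; open, the fingers measure 114 mm over their backs; the gripper's body (76 mm by 85 mm) begins 54 mm behind the grasp point. The pads swing forward as they close: fully open they stand 13 mm farther back than shut.
Start: joints at [1.102, 0.628, 0.038, 1.517, -0.027, 0.996, -0.02], TCP at [254.825, -597.981, 239.313] pointing down, gripper open.
Joint ranges: [-3.06, 3.06], [-0.37, 2.12], [-1.25, 1.32], [0.18, 2.47], [-1.1, 4.24], [0.23, 1.98], [-2.94, 2.94]. Speed limits (rad/s): [2.57, 2.57, 3.14, 3.14, 3.14, 3.14, 3.14].

INTERFACE

Orientations are given as [roll, pitch, yaw] about the fixed x, y, z axes, in that order (R = Rz(yaw) Ry(pitch) Rx(roll)).
In Python, from cell import ctrl gives the robot as it stands. The module is installed in compiled form; this text tells all that it offers.
- The arm moves only by the tool step_arm, never from a script. Its argument "deltas" is a list that holds one entry, the list of rows, each a list of 7 numbers: the opening, from 0 (shut) to 1 (fully open), then the shift along the world's x, y, z in mm, then the turn, a rotation vector about the world's x, y, z in rad. In form: [[[grip, tx, ty, tz, rx, ry, rz], ...]]. A call has 1 to 10 rows; each row shifts and turns the commanded pose from where the row before left it; what a row does not reach is not made up. A row lasts 1/12 s, in which the tool goes at most 41.7 mm and 7.16 degrees, less where a joint would pass 70% of its speed; a pose out of reach is approached as far as the arm can. A call is refused whole if a number of a shift passes 41.7 or a number of a turn 0.125, either way. A call with a gripper value outside its range is refused whole. The fingers move at their own pace and stop on an object; the grip force is fixed at half the most. Time passes only in rows, so rows that do not move let the fingers close. It gives the time, the measured TCP pose, the force and the opening at its end, in the units of the state.
- ctrl.read_state(): the state, without advancing time (a new reading comes with each control period).
- ctrl.get_image(name): name is "scene" or "side" or "wrist"; returns (picture, depth): 384x512x3 uint8, red, green, blue; 384x512 float32, mm along the optical axis (not along the pixel's ray), 0 where there is no reading.
- ctrl.camera_info(name): a dict with "intrinsics" (3x3 intrinsics, pixels), "rvec" (rotation vector, rad) and "tvec" (3), from world to camera coordinates, as OpenCV has them. Camera axes: x right, y down, z forward; pixel columns grow to the right and rows downward; lengths in mm; the calibration is good to about 2 mm. A picture is of the moment at which its call begins: read the wrist's pose just before it. camera_info takes no time and is no camera call; for the wrist camera it gives the pose at the moment of the call.
- ctrl.finish_job(): hands the job in, once; it reports no verdict.
The state is a dict: "clock": time; "qpos": joint angles; "qd": joint speeds; "tau": joint torques, N m; "eef_pos": TCP position; "tool_rot": TCP orientation; "force": force on the tool from outside, world axes, zero at the start; "torque": the same for the moment, N m; "width": finger opening in mm.
Only numpy, scipy, OpenCV 4.12 (cv2) and the standard library are available. Lean on these libraries where they do the work, as an engineer would, in place of code of your own. Each camera call takes 0.05 s, during which the arm holds its last target.

## Working session

There is one attempt and no reset: what is moved stays moved. The work goes in short steps, Python scripts to look and compute and a tool call to move; the robot and the scene stay as the last step left them, time stands still between calls to the robot, and variables do not carry over. Pictures are saved under pics/ and viewed, and the job is handed in when it is done.

Besides the shell and the picture viewer there is one more tool, called after ">>>" as name(argument=value, ...) on one line, values as JSON. step_arm: Moves the arm, as the interface text tells. Its arguments: {"type":"object","properties":{"deltas":{"type":"array"}},"required":["deltas"]}

```bash
mkdir -p pics; ls; cat > h.py <<'E'
import numpy as np, cv2
from cell import ctrl
def grab(n,tag):
    ci=ctrl.camera_info(n); im,d=ctrl.get_image(n)
    cv2.imwrite(f'pics/{tag}.png',im[:,:,::-1]); np.savez(f'pics/{tag}.npz',im=im,d=d,K=np.array(ci['intrinsics']),r=np.array(ci['rvec'],float),t=np.array(ci['tvec'],float))
def load(tag): return np.load(f'pics/{tag}.npz')
def cloud(tag):
    z=load(tag); K=z['K'];d=z['d'];R=cv2.Rodrigues(z['r'])[0]
    v,u=np.mgrid[:d.shape[0],:d.shape[1]]
    c=np.stack([(u-K[0,2])/K[0,0]*d,(v-K[1,2])/K[1,1]*d,d],-1)
    w=(c-z['t'].reshape(3))@R
    w[d<=0]=np.nan
    return z['im'],w
E
python3 - <<'E'
from h import *
for n in ['scene','side','wrist']: grab(n,n+'0')
s=ctrl.read_state(); print(s, ctrl.finger_overhang)
for n in ['scene','side','wrist']: print(n,ctrl.camera_info(n))
E
```

```text
pics
{'clock': 0.15, 'qpos': array([ 1.1022302 ,  0.62913794,  0.0384598 ,  1.51813626, -0.02699759,
        0.9963403 , -0.02000006]), 'qd': array([-0.00178105, -0.00387198,  0.00061892, -0.0032797 , -0.00146133,
       -0.00296832, -0.00104218]), 'tau': array([ 2.12875129e-03, -5.63794041e+01,  1.22794334e+00, -1.93650395e+01,
        1.11872764e-02,  7.40086427e-03,  5.92381184e-06]), 'eef_pos': array([ 254.61335465, -597.53882625,  238.59844305]), 'tool_rot': array([-3.14008907e+00,  1.67627388e-05,  4.02758214e-01]), 'force': array([ 0.84580898, -0.23711423,  0.45246592]), 'torque': array([-0.0015879 , -0.01115983,  0.02511544]), 'width': 85.18689914718702} 8.0
scene {'intrinsics': array([[409.14325209,   0.        , 263.23965658],
       [  0.        , 409.14325209, 187.27339851],
       [  0.        ,   0.        ,   1.        ]]), 'rvec': array([ 1.5519069 ,  2.29240201, -0.63852471]), 'tvec': array([ 204.06740239, -401.6098992 , 1561.78220314])}
side {'intrinsics': array([[355.14119847,   0.        , 252.76308006],
       [  0.        , 355.14119847, 191.89982348],
       [  0.        ,   0.        ,   1.        ]]), 'rvec': array([ 2.10891404, -0.17073138,  0.09412096]), 'tvec': array([-563.21932034,  130.84310236, 1028.06370275])}
wrist {'intrinsics': array([[312.0658741 ,   0.        , 251.69740985],
       [  0.        , 312.0658741 , 194.25370041],
       [  0.        ,   0.        ,   1.        ]]), 'rvec': array([-2.42115242,  1.60022649,  0.22699272]), 'tvec': array([-648.46764986,  -36.40057731,  377.90881426])}
```

View pics/scene0.png

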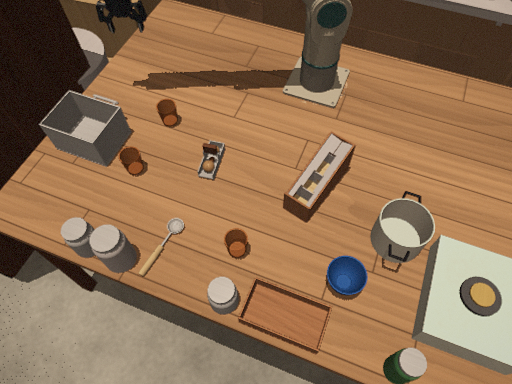

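View pics/side0.png

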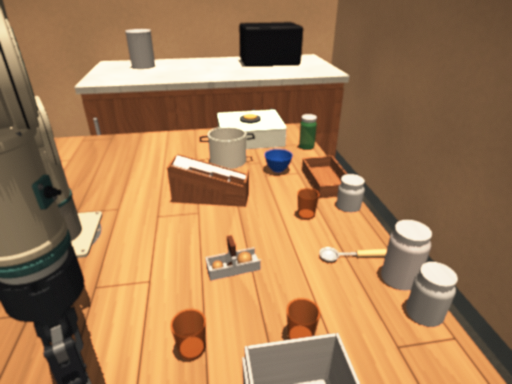

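View pics/wrist0.png

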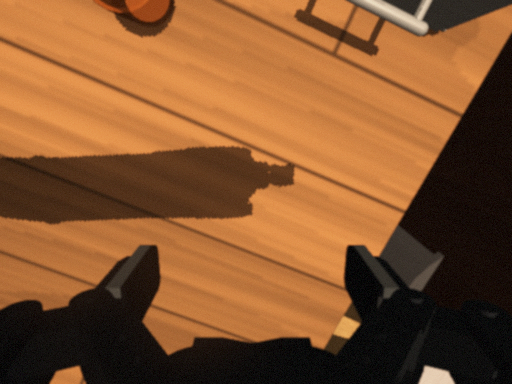

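The scene picture shows the scoop at about (210,160) with its mouth down-left, the ramp at (320,177), cups at (168,113), (132,161) and (236,243), the bowl at (347,275) and the pot at (402,230). The side view shows the scoop at (233,260) and the ramp at (208,182). Next I'll enlarge them and measure.

```bash
python3 - <<'E'
from h import *
im,w=cloud('scene0')
im2,w2=cloud('side0')
a=cv2.resize(im[125:225,180:370],None,fx=4,fy=4,interpolation=cv2.INTER_CUBIC)
cv2.imwrite('pics/sc_crop.png',a[:,:,::-1])
a=cv2.resize(im2[145:285,155:275],None,fx=4,fy=4,interpolation=cv2.INTER_CUBIC)
cv2.imwrite('pics/si_crop.png',a[:,:,::-1])
for nm,W in(('scene',w),('side',w2)):
    for (x0,x1,y0,y1,tag) in ((350,750,-450,-150,'scoop'),(350,800,-150,200,'ramp')):
        m=(W[...,0]>x0)&(W[...,0]<x1)&(W[...,1]>y0)&(W[...,1]<y1)&(W[...,2]>8)&(W[...,2]<300)
        m=m.astype(np.uint8); n,l,st,c=cv2.connectedComponentsWithStats(m)
        for i in range(1,n):
            if st[i,4]<30: continue
            P=W[l==i]; print(nm,tag,st[i],P.min(0).round(),P.max(0).round(),np.median(P,0).round())
    t=W[(abs(W[...,2])<6)&(abs(W[...,0]-550)<250)&(abs(W[...,1]+200)<200)]; print(nm,'table z',np.median(t[:,2]))
E
```

```text
scene scoop [157  99  21  27 311] [ 350. -450.    8.] [ 411. -392.   84.] [ 393. -415.   51.]
scene scoop [198 140  27  39 581] [ 417. -243.    8.] [ 555. -175.   96.] [ 490. -204.   31.]
scene scoop [120 146  24  29 328] [ 567. -449.    8.] [ 635. -401.   83.] [ 610. -419.   52.]
scene scoop [168 218  16  13  55] [ 716. -234.    8.] [ 749. -185.   17.] [ 729. -211.   11.]
scene ramp [ 283  139   66   83 2562] [350.  68.   8.] [582. 200. 131.] [464. 140.  82.]
scene ramp [224 228  24  30 480] [705. -40.   8.] [773.  26.  83.] [731. -10.  54.]
scene table z -1.1560138910310251
side scoop [ 205  235   56   44 1204] [ 416. -246.    8.] [ 553. -174.   97.] [ 482. -223.   29.]
side scoop [319 247  16  14  71] [ 717. -235.    8.] [ 750. -183.   17.] [ 734. -196.   13.]
side scoop [286 297  34  43 756] [ 566. -450.    9.] [ 633. -402.   83.] [ 606. -413.   59.]
side scoop [174 308  32  50 886] [ 350. -450.    8.] [ 409. -392.   84.] [ 378. -404.   54.]
side ramp [ 177  158   72   48 2656] [350.  67.   8.] [580. 200. 134.] [451. 115.  72.]
side ramp [297 188  22  30 564] [706. -42.   9.] [771.  27.  83.] [735. -26.  59.]
side table z 1.2072112220625428
```

View pics/sc_crop.png

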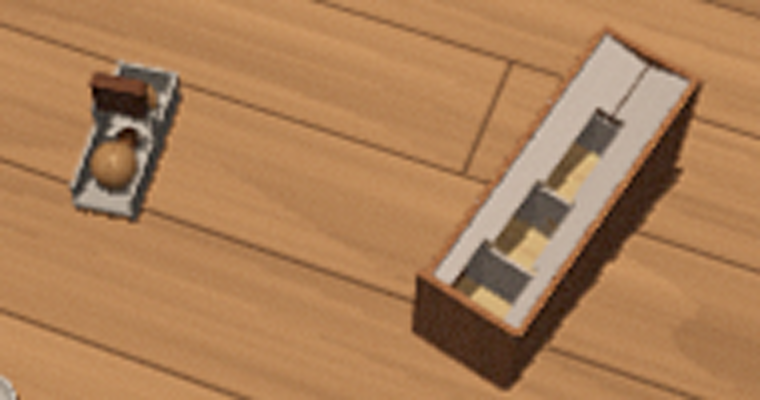

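View pics/si_crop.png

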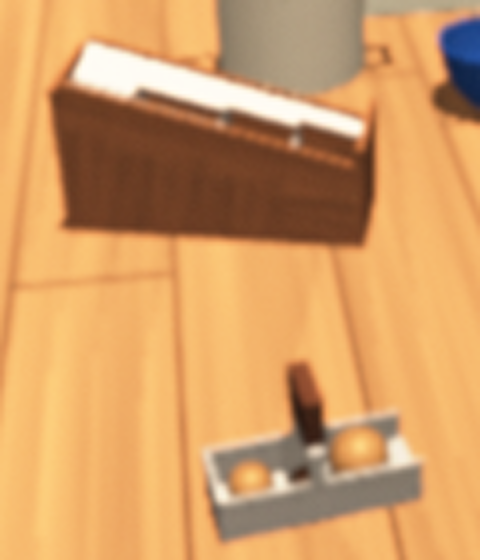

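The crop shows the big walnut at the mouth, the hazelnut beneath the bridge and the small walnut at the back. The ramp's high end is nearer the robot and its slots widen going away.

```bash
cat > fit.py <<'E'
from h import *
from scipy.spatial import cKDTree
def rect(P):
    r=cv2.minAreaRect(P[:,:2].astype(np.float32)); b=cv2.boxPoints(r); e=[b[1]-b[0],b[2]-b[1]]
    L=[np.hypot(*x) for x in e]; i=int(np.argmax(L)); d=e[i]; 
    return np.array(r[0]).round(1),np.round([L[i],L[1-i]],1),np.degrees(np.arctan2(d[1],d[0])).round(2)
E
python3 - <<'E'
from fit import *
A={}
for n in('scene0','side0'):
    im,W=cloud(n)
    for tag,b in (('scoop',(400,570,-260,-160)),('ramp',(300,620,40,260))):
        m=(W[...,0]>b[0])&(W[...,0]<b[1])&(W[...,1]>b[2])&(W[...,1]<b[3])&(W[...,2]>8)&(W[...,2]<300)
        n_,l,st,c=cv2.connectedComponentsWithStats(m.astype(np.uint8)); i=1+np.argmax(st[1:,4])
        P=W[l==i]; A[n,tag]=P; print(n,tag,rect(P))
        if tag=='scoop':
            g=P[P[:,2]>62]; print(' grip',len(g),rect(g),g.min(0),g.max(0))
for tag in('scoop','ramp'):
    P=np.vstack([A['scene0',tag],A['side0',tag]]); print('both',tag,rect(P))
    if tag=='scoop': g=P[P[:,2]>62]; print(' grip',rect(g))
# ramp frame check
P=np.vstack([A['scene0','ramp'],A['side0','ramp']]); c,L,a=rect(P)
np.save('pics/ramp.npy',P)
E
```

```text
scene0 scoop (array([ 485.7, -209.8]), array([134.6,  54. ], dtype=float32), np.float32(8.42))
 grip 124 (array([ 483.3, -209.7]), array([43.9, 17.4], dtype=float32), np.float32(-85.39)) [ 473.19916406 -231.06521729   62.01136121] [ 493.48191297 -187.72057109   95.84318255]
scene0 ramp (array([448., 144.]), array([255.8,  90.7], dtype=float32), np.float32(-15.43))
side0 scoop (array([ 484.9, -208.9]), array([132.7,  56.4], dtype=float32), np.float32(8.09))
 grip 148 (array([ 481.8, -211.3]), array([44., 14.], dtype=float32), np.float32(-81.43)) [ 472.20101699 -233.39984688   62.19203309] [ 490.64153316 -190.11263688   96.63701961]
side0 ramp (array([447.6, 143.6]), array([252.5,  93.9], dtype=float32), np.float32(-15.38))
both scoop (array([ 485.7, -208.8]), array([134.5,  56.4], dtype=float32), np.float32(8.09))
 grip (array([ 483.5, -210.5]), array([45.2, 17.7], dtype=float32), np.float32(-81.86))
both ramp (array([447.9, 143.5]), array([255.8,  93.9], dtype=float32), np.float32(-15.38))
```

>>> step_arm(deltas=[[[1,8,14,0,0,0,0.05],[1,16,27,0,0,0,0.1],[1,18,31,0,0,0,0.1],[1,18,31,0,0,0,0.1],[1,18,31,0,0,0,0.1],[1,18,31,0,0,0,0.1],[1,18,31,0,0,0,0.1],[1,18,31,0,0,0,0.1],[1,18,31,0,0,0,0.1],[1,18,31,0,0,0,0.1]]])

```text
clock: 0.98
eef_pos: [423.3, -307.3, 239.3]
tool_rot: [-3.141, 0.0, 1.358]
force: [0.4, 0.3, -0.0]
width: 85.4
```

```bash
cat >> h.py <<'E'
import json
def log():
    s=ctrl.read_state(); open('log.txt','a').write(json.dumps({k:np.asarray(v).tolist() for k,v in s.items()})+'\n')
    print('t',round(float(s['clock']),2),'q',np.round(s['qpos'],3),'p',np.round(s['eef_pos'],1),'rpy',np.round(s['tool_rot'],3),'F',np.round(s['force'],1),'T',np.round(s['torque'],2),'w',round(float(s['width']),1)); return s
E
python3 -c "
from h import *
log()"
```

```text
t 0.98 q [ 0.744  0.455 -0.244  1.865  0.143  0.839  0.215] p [ 423.3 -307.3  239.3] rpy [-3.141  0.     1.358] F [ 0.4  0.3 -0. ] T [-0.09 -0.05  0.01] w 85.4
```

>>> step_arm(deltas=[[[1,18,28,0,0,0,0.1],[1,16,27,-5,0,0,0.1],[1,13,22,-5,0,0,0.09],[1,9,15,0,0,0,0.05],[1,3,6,0,0,0,0.016],[1,0,0,0,0,0,0]]])

```text
clock: 1.48
eef_pos: [482.4, -209.9, 229.4]
tool_rot: [3.141, -0.0, 1.71]
force: [-0.1, 0.5, 0.1]
width: 85.5
```

```bash
python3 -c "
from h import *
log(); grab('wrist','w1'); grab('scene','sc1')"
```

```text
t 1.48 q [ 0.595  0.481 -0.344  1.867  0.213  0.83   0.282] p [ 482.4 -209.9  229.4] rpy [ 3.141 -0.     1.71 ] F [-0.1  0.5  0.1] T [ 0.02 -0.02  0.03] w 85.5
```

View pics/w1.png

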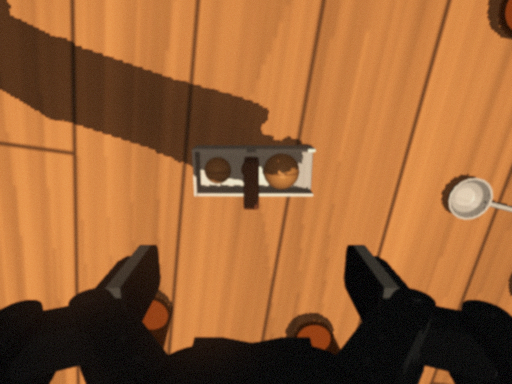

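The wrist view shows the scoop spanning columns 195–314 and rows 147–195. The grip is at (251,182), centred between the fingers (mid column about 252).

```bash
python3 - <<'E'
from fit import *
im,W=cloud('w1')
m=(W[...,0]>400)&(W[...,0]<570)&(W[...,1]>-260)&(W[...,1]<-160)&(W[...,2]>6)&(W[...,2]<110)
P=W[m]; print(rect(P)); g=P[P[:,2]>62]; print('grip',rect(g),np.percentile(g[:,2],[5,50,95]))
t=W[(abs(W[...,2])<15)&(abs(W[...,0]-480)<120)&(abs(W[...,1]+200)<120)]; print('table',np.median(t[:,2]))
w=P[(P[:,2]>26)&(P[:,2]<36)]; print('walls',rect(w))
E
```

```text
(array([ 483.8, -209.6]), array([133.2,  52. ], dtype=float32), np.float32(8.06))
grip (array([ 480.2, -210.2]), array([44.1, 13.8], dtype=float32), np.float32(-82.51)) [78.70263409 91.39906476 92.68957513]
table -1.2739823977966422
walls (array([ 482.9, -209.8]), array([131.3,  52. ], dtype=float32), np.float32(8.02))
```

>>> step_arm(deltas=[[[1,-1,0,-15,0,0,0],[1,0,0,-30,0,0,0],[1,0,0,-35,0,0,0],[1,0,0,-30,0,0,0],[1,0,0,-20,0,0,0],[1,0,0,-15,0,0,0],[1,0,0,-12,0,0,0],[1,0,0,-7,0,0,0],[1,0,0,0,0,0,0]]])

```text
clock: 2.33
eef_pos: [479.2, -212.5, 64.1]
tool_rot: [-3.139, -0.0, 1.706]
force: [-0.7, -0.3, 0.9]
width: 85.2
```

```bash
python3 -c "
from h import *
log(); grab('wrist','w2'); grab('side','si2')
im=cv2.imread('pics/si2.png'); cv2.imwrite('pics/si2c.png',cv2.resize(im[150:300,130:330],None,fx=4,fy=4))"
```

```text
t 2.33 q [ 0.509  0.73  -0.221  1.998  0.345  0.451  0.165] p [ 479.2 -212.5   64.1] rpy [-3.139 -0.     1.706] F [-0.7 -0.3  0.9] T [ 0.01  0.04 -0.03] w 85.2
```

View pics/si2c.png

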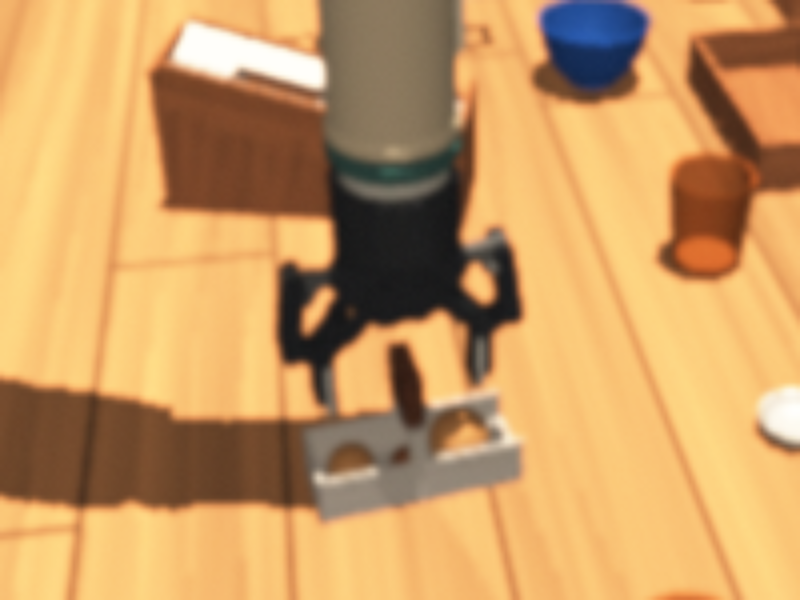

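View pics/w2.png

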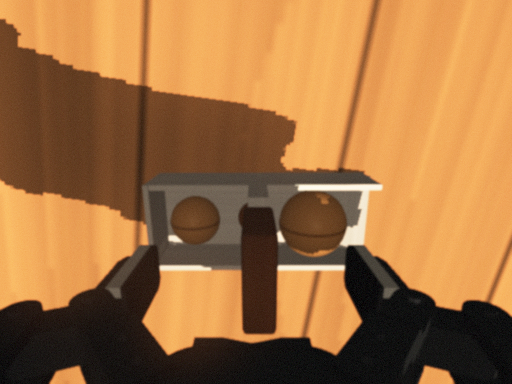

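The grip (wrist column 260) sits about 2 mm in front of the jaw midline (252). I'll shift by 2 mm, then close.

>>> step_arm(deltas=[[[1,2,2,1,0,0,0],[0.4,0,0,0,0,0,0],[0.25,0,0,0,0,0,0],[0.15,0,0,0,0,0,0],[0,0,0,0,0,0,0],[0,0,0,0,0,0,0],[0,0,0,0,0,0,0],[0,0,0,0,0,0,0]]])

```text
clock: 3.1
eef_pos: [482.8, -209.0, 66.4]
tool_rot: [-3.142, 0.0, 1.709]
force: [-0.6, 0.3, 0.8]
width: 13.3
```

```bash
python3 -c "
from h import *
log(); grab('wrist','w3'); grab('side','si3')
im=cv2.imread('pics/si3.png'); cv2.imwrite('pics/si3c.png',cv2.resize(im[150:300,130:330],None,fx=4,fy=4))"
```

```text
t 3.1 q [ 0.504  0.727 -0.225  1.995  0.343  0.456  0.162] p [ 482.8 -209.    66.4] rpy [-3.142  0.     1.709] F [-0.6  0.3  0.8] T [ 0.04  0.05 -0.01] w 13.3
```

View pics/si3c.png

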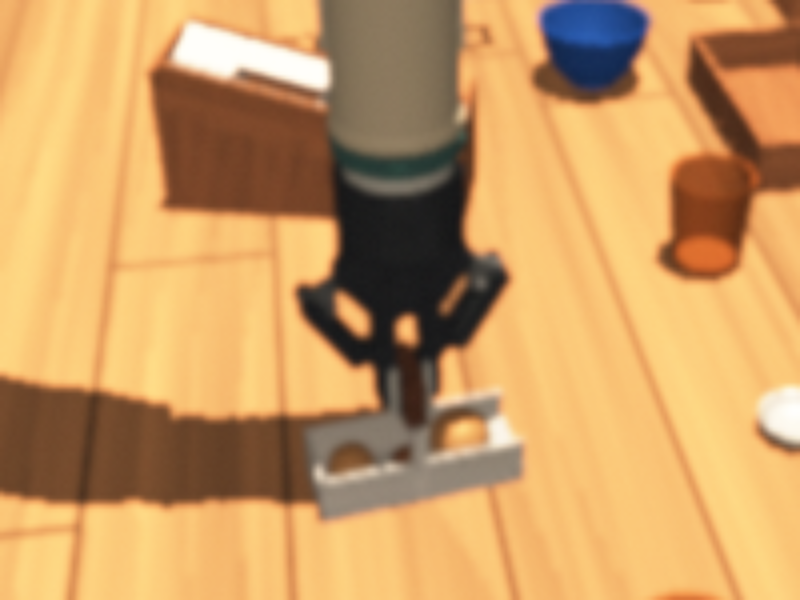

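View pics/w3.png

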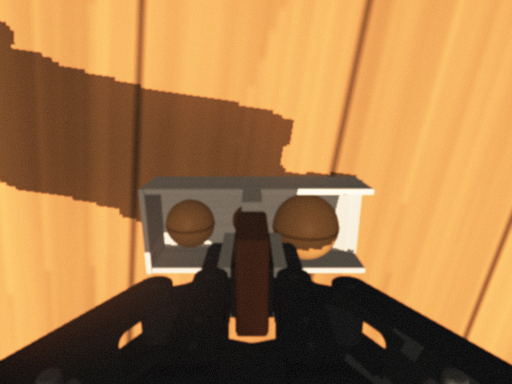

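The grip is held with the jaws at 13.3 mm and all three nuts are still in. I'll lift gently.

>>> step_arm(deltas=[[[0,0,0,3,0,0,0],[0,0,0,7,0,0,0],[0,0,0,11,0,0,0],[0,0,0,15,0,0,0],[0,0,0,18,0,0,0],[0,0,0,20,0,0,0],[0,0,0,20,0,0,0],[0,0,0,20,0,0,0],[0,0,0,20,0,0,0],[0,0,0,18,0,0,0]]])

```text
clock: 4.03
eef_pos: [482.8, -208.9, 220.6]
tool_rot: [3.141, 0.001, 1.709]
force: [0.1, -0.3, -1.2]
width: 13.0
```

```bash
python3 -c "
from h import *
log(); "
```

```text
t 4.03 q [ 0.592  0.492 -0.344  1.878  0.223  0.807  0.269] p [ 482.8 -208.9  220.6] rpy [3.141e+00 1.000e-03 1.709e+00] F [ 0.1 -0.3 -1.2] T [-0.    0.    0.01] w 13.0
```

>>> step_arm(deltas=[[[0,-1,2,16,0,0,0],[0,-2,5,12,0,0,0],[0,-3,9,8,0,0,-0.01],[0,-4,13,4,0,0,-0.02],[0,-5,17,0,0,0,-0.02],[0,-6,20,0,0,0,-0.02],[0,-7,22,0,0,0,-0.02],[0,-7,22,0,0,0,-0.02],[0,-7,22,0,0,0,-0.02],[0,-7,22,0,0,0,-0.02]]])

```text
clock: 4.87
eef_pos: [432.3, -53.2, 258.3]
tool_rot: [-3.141, -0.0, 1.558]
force: [1.4, -0.0, -1.7]
width: 13.3
```

```bash
python3 -c "
from h import *
log(); grab('wrist','w4')"
```

```text
t 4.87 q [ 0.343  0.316 -0.368  2.05   0.156  0.803 -0.131] p [432.3 -53.2 258.3] rpy [-3.141 -0.     1.558] F [ 1.4 -0.  -1.7] T [ 0.02 -0.   -0.1 ] w 13.3
```

View pics/w4.png

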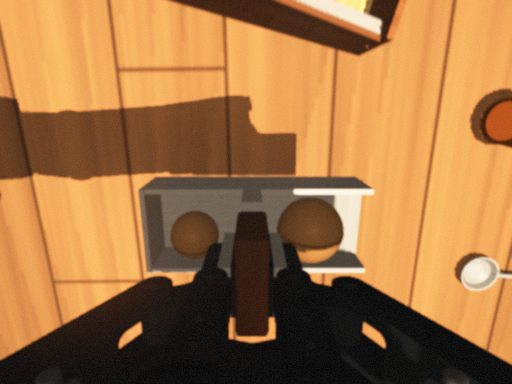

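>>> step_arm(deltas=[[[0,-7,22,0,0,0,-0.04],[0,-7,22,0,0,0,-0.04],[0,-7,22,0,0,0,-0.04],[0,-7,22,0,0,0,-0.04],[0,-7,22,0,0,0,-0.04],[0,-7,22,0,0,0,-0.04],[0,-7,22,0,0,0,-0.016],[0,-6,18,0,0.003,0.01,0],[0,-6,13,0,0.005,0.019,0],[0,-6,9,0,0.005,0.019,0]]])

```text
clock: 5.75
eef_pos: [365.7, 140.6, 258.5]
tool_rot: [-3.09, -0.0, 1.305]
force: [1.1, 0.2, -1.5]
width: 12.9
```

```bash
python3 -c "
from h import *
log(); "
```

```text
t 5.75 q [-0.085  0.275 -0.409  2.117  0.101  0.811 -0.819] p [365.7 140.6 258.5] rpy [-3.09  -0.     1.305] F [ 1.1  0.2 -1.5] T [-0.04 -0.11 -0.  ] w 12.9
```

>>> step_arm(deltas=[[[0,-6,7,0,0.005,0.019,0],[0,-6,6,0,0.005,0.019,0],[0,-6,5,0,0.005,0.019,0],[0,-6,5,0,0.005,0.019,0],[0,-6,5,0,0.005,0.019,0],[0,-5,5,0,0.005,0.019,0],[0,-4,4,0,0.005,0.019,0],[0,-3,3,0,0.005,0.019,0],[0,0,0,0,0,0,0],[0,0,0,0,0,0,0]]])

```text
clock: 6.58
eef_pos: [325.0, 179.0, 258.2]
tool_rot: [-2.934, 0.002, 1.303]
force: [0.8, 0.2, -0.9]
width: 13.3
```

```bash
python3 - <<'E'
from h import *
s=log(); grab('wrist','w5'); grab('scene','sc5'); grab('side','si5')
from scipy.spatial.transform import Rotation as Ro
R=Ro.from_euler('xyz',s['tool_rot']).as_matrix(); print(R.round(3))
a=cv2.imread('pics/sc5.png')[110:230,240:400]; b=cv2.imread('pics/si5.png')[80:220,130:290]
cv2.imwrite('pics/c5.png',np.hstack([cv2.resize(a,(400,300)),cv2.resize(b,(343,300))]))
E
```

```text
t 6.58 q [-0.099  0.32  -0.459  2.084 -0.012  0.913 -0.809] p [325.  179.  258.2] rpy [-2.934e+00  2.000e-03  1.303e+00] F [ 0.8  0.2 -0.9] T [-0.12 -0.25 -0.02] w 13.3
[[ 0.265  0.944 -0.199]
 [ 0.964 -0.26   0.053]
 [-0.002 -0.206 -0.979]]
```

View pics/c5.png

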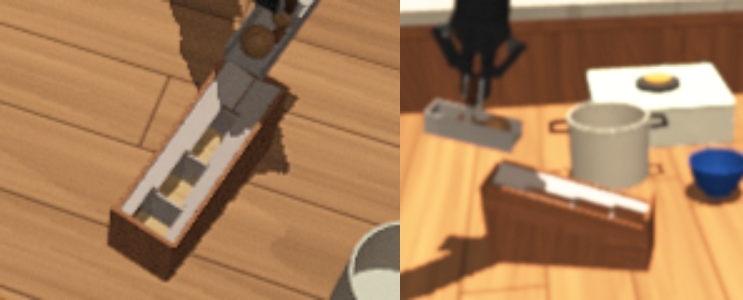

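View pics/w5.png

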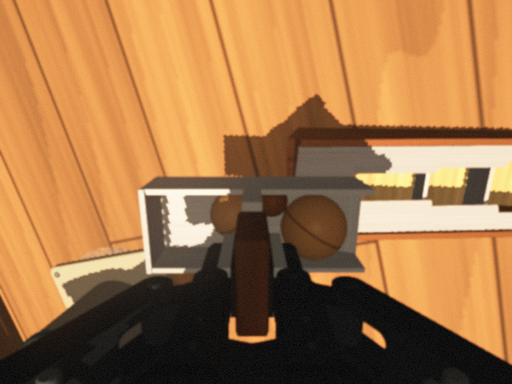

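```bash
cat > chk.py <<'E'
from fit import *
from scipy.spatial.transform import Rotation as Ro
C=np.array([447.8,143.7]); a=np.radians(-15.4); A=np.array([[np.cos(a),np.sin(a)],[-np.sin(a),np.cos(a)]])
def lip(s=None):
    s=s or ctrl.read_state(); R=Ro.from_euler('xyz',s['tool_rot']).as_matrix()
    l=s['eef_pos']+R[:,1]*69-R[:,2]*(-53.4)*-1*-1 if False else s['eef_pos']+R[:,1]*69+R[:,2]*53.4
    r=A@(l[:2]-C); print('lip world',l.round(1),'ramp x,y',r.round(1),'tilt',np.degrees(np.arcsin(-R[2,1])).round(2),'yaw',np.degrees(np.arctan2(R[1,1],R[0,1])).round(2),'roll',np.degrees(R[2,0]).round(2)); return l
E
python3 - <<'E'
from chk import *
lip()
for t in('w5','sc5','si5'):
    im,W=cloud(t)
    X=W.copy(); X[...,:2]=(W[...,:2]-C)@A.T
    # ramp side walls: edges by y profile, z 90..141
    for x0,x1 in((-60,0),(0,60),(60,110)):
        m=(X[...,0]>x0)&(X[...,0]<x1)&(abs(X[...,1])<70)&(X[...,2]>75)&(X[...,2]<142)
        if m.sum()>20: print(t,'ramp y ext',x0,X[m][:,1].min().round(1),X[m][:,1].max().round(1),m.sum())
    m=(abs(X[...,1])<60)&(X[...,2]>60)&(X[...,2]<142)&(abs(X[...,0])<150)
    print(t,'x ext',X[m][:,0].min().round(1),X[m][:,0].max().round(1))
    # scoop cloud
    m=(abs(X[...,1])<60)&(X[...,2]>165)&(X[...,2]<245)&(X[...,0]>-220)&(X[...,0]<-60)
    P=X[m]; 
    f=P[P[:,0]>P[:,0].max()-6]; print(t,'scoop front x',P[:,0].max().round(1),'y',f[:,1].min().round(1),f[:,1].max().round(1),'z',f[:,2].min().round(1),f[:,2].max().round(1))
E
```

```text
lip world [379.4 163.7 191.9] ramp x,y [-71.2   1.1] tilt 11.84 yaw -15.39 roll -0.11
w5 ramp y ext -60 -43.5 44.9 5579
w5 ramp y ext 0 -43.2 44.9 4370
w5 ramp y ext 60 -42.7 31.2 448
w5 x ext -126.3 75.5
w5 scoop front x -69.4 y -26.5 26.0 z 182.7 212.8
sc5 ramp y ext -60 -44.2 45.1 449
sc5 ramp y ext 0 -44.2 45.2 399
sc5 ramp y ext 60 -43.7 45.1 186
sc5 x ext -127.7 127.8
sc5 scoop front x -65.8 y -25.7 25.3 z 188.3 212.4
si5 ramp y ext -60 -46.5 47.5 453
si5 ramp y ext 0 -45.8 50.6 308
si5 ramp y ext 60 -45.5 46.2 147
si5 x ext -125.7 125.9
si5 scoop front x -70.0 y -28.2 27.3 z 185.9 214.9
```

>>> step_arm(deltas=[[[0,-1.5,0.3,-2,0.001,0.004,0],[0,-3,0.7,-4,0.002,0.009,0],[0,-3,0.8,-4.5,0.003,0.01,0],[0,-3,0.8,-4.5,0.003,0.01,0],[0,-3,0.8,-4.5,0.003,0.01,0],[0,-3,0.8,-4.5,0.003,0.01,0],[0,-3,0.8,-4.5,0.003,0.01,0],[0,-3,0.8,-4,0.003,0.01,0],[0,-2.3,0.5,-2.5,0.002,0.009,0],[0,-1,0.3,-2,0.001,0.005,0]]])

```text
clock: 7.57
eef_pos: [298.6, 185.6, 220.9]
tool_rot: [-2.843, 0.002, 1.303]
force: [-0.3, 0.1, -0.9]
width: 13.1
```

```bash
cat >> chk.py <<'E'
def crop(tag):
    grab('scene','sc'+tag); grab('side','si'+tag); grab('wrist','w'+tag)
    a=cv2.imread(f'pics/sc{tag}.png')[110:230,240:400]; b=cv2.imread(f'pics/si{tag}.png')[80:220,130:290]
    cv2.imwrite(f'pics/c{tag}.png',np.vstack([np.hstack([cv2.resize(a,(400,300),interpolation=2),cv2.resize(b,(343,300),interpolation=2)]),cv2.resize(cv2.imread(f'pics/w{tag}.png')[90:300,90:512],(743,290))]))
E
python3 - <<'E'
from chk import *
log(); lip(); crop('6')
E
```

```text
t 7.57 q [-0.095  0.4   -0.475  2.137 -0.049  0.852 -0.788] p [298.6 185.6 220.9] rpy [-2.843e+00  2.000e-03  1.303e+00] F [-0.3  0.1 -0.9] T [-0.07 -0.41  0.04] w 13.1
lip world [347.  172.2 149.6] ramp x,y [-104.7    0.7] tilt 17.11 yaw -15.37 roll -0.12
```

View pics/c6.png

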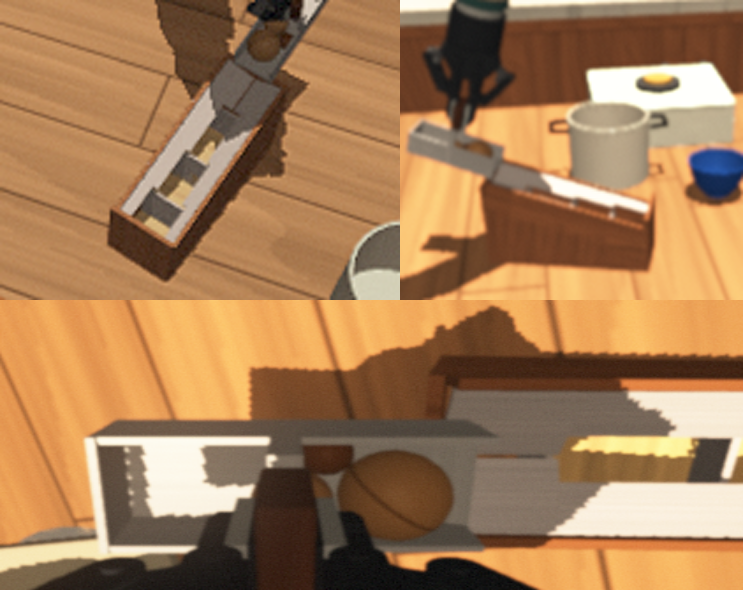

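The big walnut lies at the lip with the hazelnut and small walnut queued behind. The lip is about 14 mm past the head and centred. I'll start tipping about the lip.

>>> step_arm(deltas=[[[0,0.5,-0.1,0.1,0.0019,0.0067,0],[0,0.5,-0.1,0.1,0.0019,0.0067,0],[0,0.5,-0.2,0.1,0.0019,0.0067,0],[0,0.5,-0.1,0.1,0.0019,0.0067,0],[0,0.5,-0.1,0.1,0.0019,0.0067,0],[0,0.5,-0.2,0.1,0.0019,0.0067,0],[0,0.5,-0.1,0.1,0.0019,0.0067,0],[0,0.5,-0.1,0.1,0.0019,0.0067,0],[0,0.5,-0.2,0.1,0.0019,0.0067,0]]])

```text
clock: 8.47
eef_pos: [303.6, 184.4, 222.2]
tool_rot: [-2.781, 0.001, 1.303]
force: [0.2, 0.8, -1.4]
width: 13.3
```

```bash
python3 - <<'E'
from chk import *
log(); lip(); crop('7')
E
```

```text
t 8.47 q [-0.061  0.437 -0.481  2.094 -0.072  0.913 -0.745] p [303.6 184.4 222.2] rpy [-2.781e+00  1.000e-03  1.303e+00] F [ 0.2  0.8 -1.4] T [-0.16 -0.55  0.01] w 13.3
lip world [347.7 172.2 147.9] ramp x,y [-104.1    0.9] tilt 20.66 yaw -15.36 roll -0.06
```

View pics/c7.png

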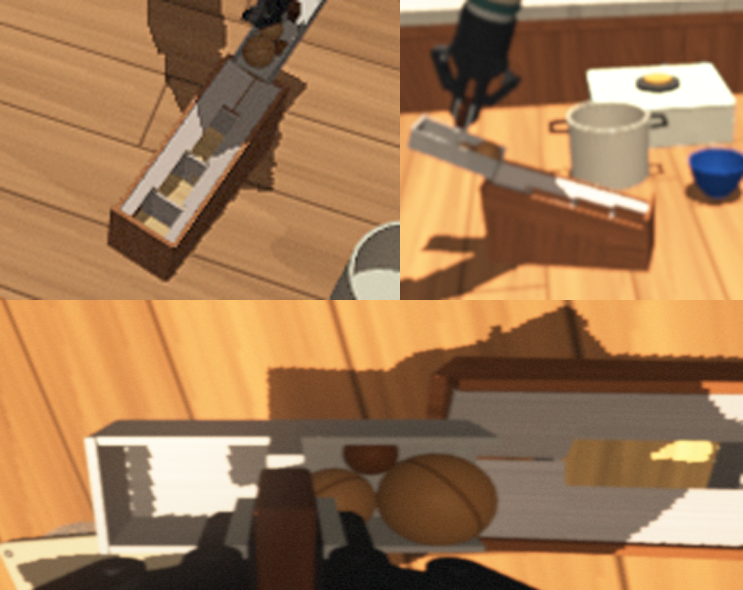

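>>> step_arm(deltas=[[[0,0,0,0,0,0,0],[0,0,0,0,0,0,0],[0,0,0,0,0,0,0]]])

```text
clock: 8.87
eef_pos: [303.4, 184.5, 222.3]
tool_rot: [-2.782, 0.001, 1.303]
force: [-0.4, 0.0, -1.8]
width: 13.0
```

```bash
python3 - <<'E'
from chk import *
log(); lip(); crop('8')
E
```

```text
t 8.87 q [-0.061  0.437 -0.481  2.095 -0.072  0.912 -0.745] p [303.4 184.5 222.3] rpy [-2.782e+00  1.000e-03  1.303e+00] F [-0.4  0.  -1.8] T [-0.13 -0.46 -0.02] w 13.0
lip world [347.6 172.3 148. ] ramp x,y [-104.2    0.9] tilt 20.61 yaw -15.35 roll -0.07
```

View pics/c8.png

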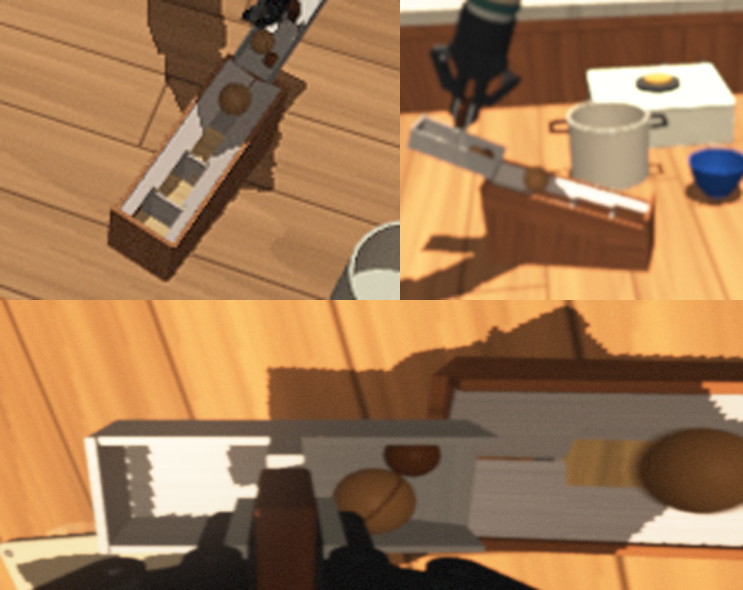

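The big walnut has left and is rolling down. I'll tilt back a little so the other two wait.

>>> step_arm(deltas=[[[0,-0.7,0.2,-0.5,-0.0028,-0.0101,0],[0,-0.7,0.2,-0.5,-0.0028,-0.0101,0],[0,-0.7,0.2,-0.5,-0.0028,-0.0101,0],[0,0,0,0,0,0,0],[0,0,0,0,0,0,0],[0,0,0,0,0,0,0],[0,0,0,0,0,0,0],[0,0,0,0,0,0,0]]])

```text
clock: 9.68
eef_pos: [301.5, 185.0, 220.7]
tool_rot: [-2.813, 0.001, 1.303]
force: [-0.1, -0.6, -1.4]
width: 13.1
```

```bash
python3 - <<'E'
from chk import *
log(); lip(); crop('9')
E
```

```text
t 9.68 q [-0.078  0.42  -0.478  2.116 -0.06   0.879 -0.766] p [301.5 185.  220.7] rpy [-2.813e+00  1.000e-03  1.303e+00] F [-0.1 -0.6 -1.4] T [-0.12 -0.46 -0.01] w 13.1
lip world [347.9 172.2 147.9] ramp x,y [-103.9    0.9] tilt 18.82 yaw -15.37 roll -0.07
```

View pics/c9.png

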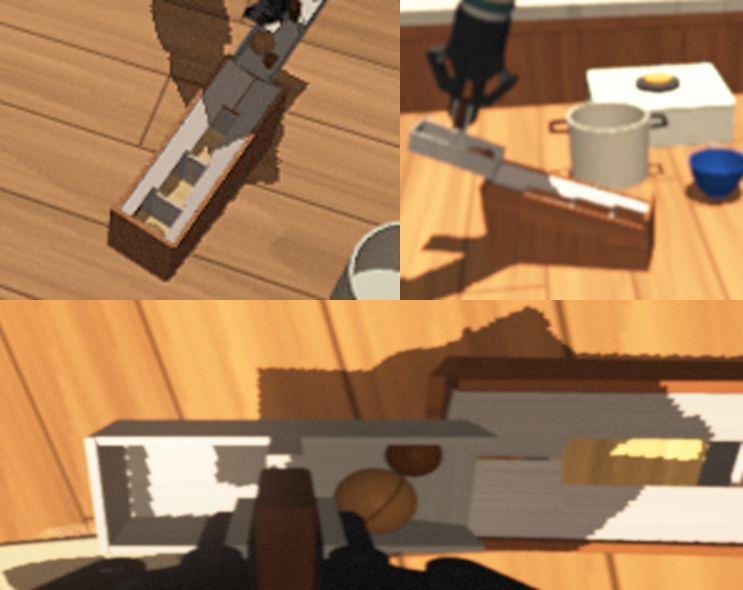

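```bash
python3 - <<'E'
from chk import *
a=cv2.imread('pics/sc9.png')[130:220,280:360]
cv2.imwrite('pics/z9.png',cv2.resize(a,None,fx=6,fy=6,interpolation=2))
E
```

View pics/z9.png

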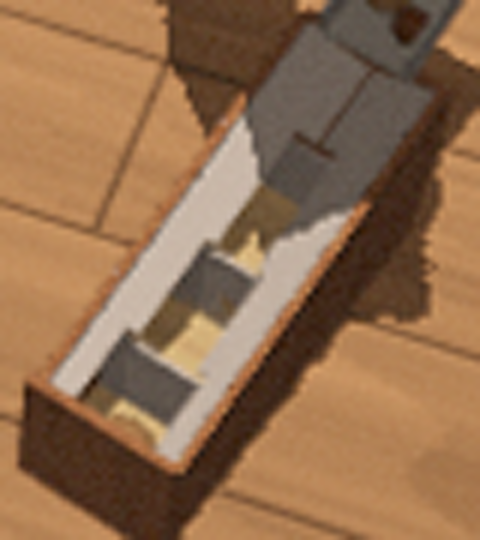

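The faint arc at (130,425) in the zoom shows the big walnut in the lower pocket, partly hidden by the end wall. Next is the hazelnut.

>>> step_arm(deltas=[[[0,0.5,-0.1,0.3,0.0019,0.0067,0],[0,0.5,-0.1,0.3,0.0019,0.0067,0],[0,0.5,-0.2,0.3,0.0019,0.0067,0],[0,0.5,-0.1,0.3,0.0019,0.0067,0],[0,0.5,-0.1,0.2,0.0019,0.0067,0],[0,0,0,0,0,0,0]]])

```text
clock: 10.33
eef_pos: [304.4, 184.3, 222.0]
tool_rot: [-2.778, 0.001, 1.302]
force: [0.2, 0.3, -2.6]
width: 13.3
```

```bash
python3 - <<'E'
from chk import *
lip(); crop('10')
E
```

```text
lip world [348.3 172.2 147.5] ramp x,y [-103.5    1. ] tilt 20.83 yaw -15.4 roll -0.05
```

View pics/c10.png

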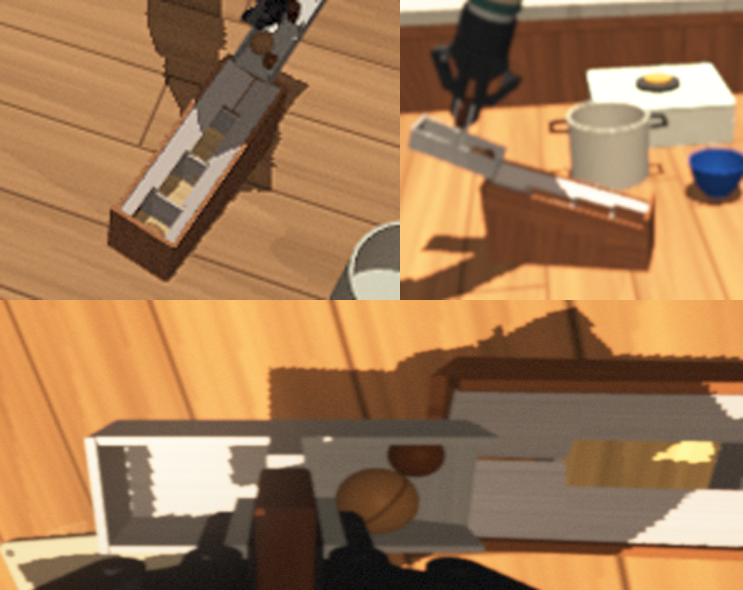

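>>> step_arm(deltas=[[[0,0.4,-0.1,0.2,0.0014,0.005,0],[0,0.4,-0.1,0.2,0.0014,0.005,0],[0,0.3,-0.1,0.2,0.0014,0.005,0],[0,0,0,0,0,0,0],[0,0,0,0,0,0,0]]])

```text
clock: 10.9
eef_pos: [305.2, 184.1, 222.7]
tool_rot: [-2.763, 0.001, 1.303]
force: [-0.0, -0.5, -2.2]
width: 13.3
```

```bash
python3 - <<'E'
from chk import *
lip(); crop('11')
E
```

```text
lip world [347.9 172.3 147.6] ramp x,y [-103.9    1.1] tilt 21.7 yaw -15.36 roll -0.04
```

View pics/c11.png

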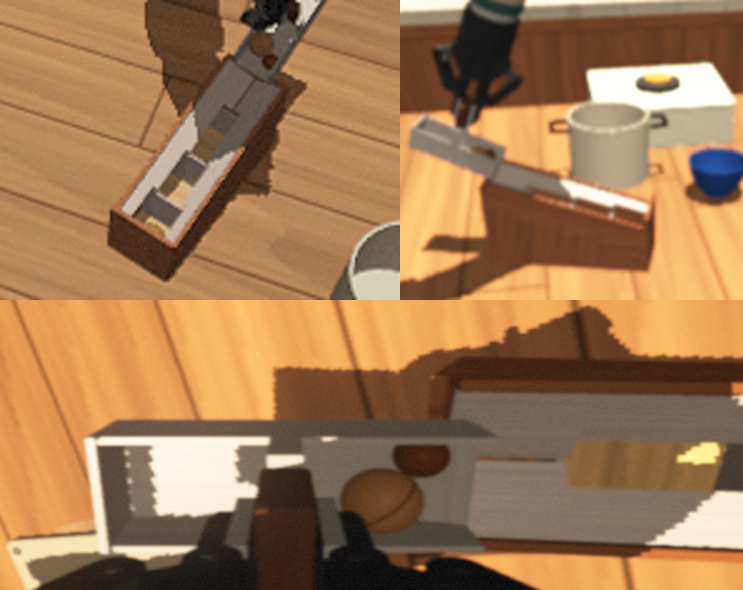

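Moving only slightly, so I'll add a little more tilt.

>>> step_arm(deltas=[[[0,0.4,-0.1,0.2,0.0014,0.005,0],[0,0.4,-0.1,0.2,0.0014,0.005,0],[0,0.4,-0.1,0.2,0.0014,0.005,0],[0,0,0,0,0,0,0],[0,0,0,0,0,0,0]]])

```text
clock: 11.47
eef_pos: [306.3, 183.8, 223.2]
tool_rot: [-2.747, 0.001, 1.303]
force: [0.7, 0.5, -1.2]
width: 13.0
```

```bash
python3 - <<'E'
from chk import *
lip(); crop('12')
E
```

```text
lip world [348.  172.3 147.4] ramp x,y [-103.9    1.1] tilt 22.6 yaw -15.37 roll -0.04
```

View pics/c12.png

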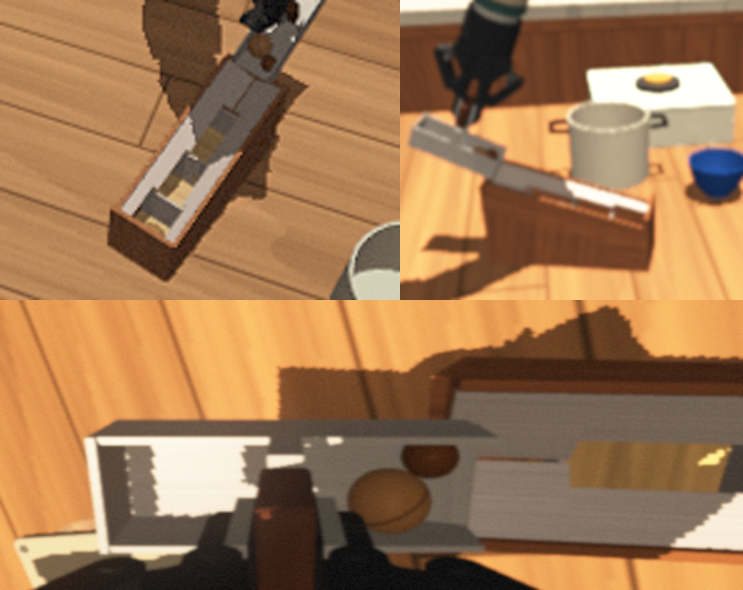

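>>> step_arm(deltas=[[[0,0.4,-0.1,0.2,0.0014,0.005,0],[0,0.4,-0.1,0.2,0.0014,0.005,0],[0,0.4,-0.1,0.2,0.0014,0.005,0],[0,0,0,0,0,0,0],[0,0,0,0,0,0,0]]])

```text
clock: 12.03
eef_pos: [307.6, 183.5, 223.9]
tool_rot: [-2.732, 0.001, 1.303]
force: [0.3, 1.1, -2.3]
width: 13.2
```

```bash
python3 - <<'E'
from chk import *
lip(); crop('13')
E
```

```text
lip world [348.  172.3 147.4] ramp x,y [-103.8    1.1] tilt 23.49 yaw -15.37 roll -0.04
```

View pics/c13.png

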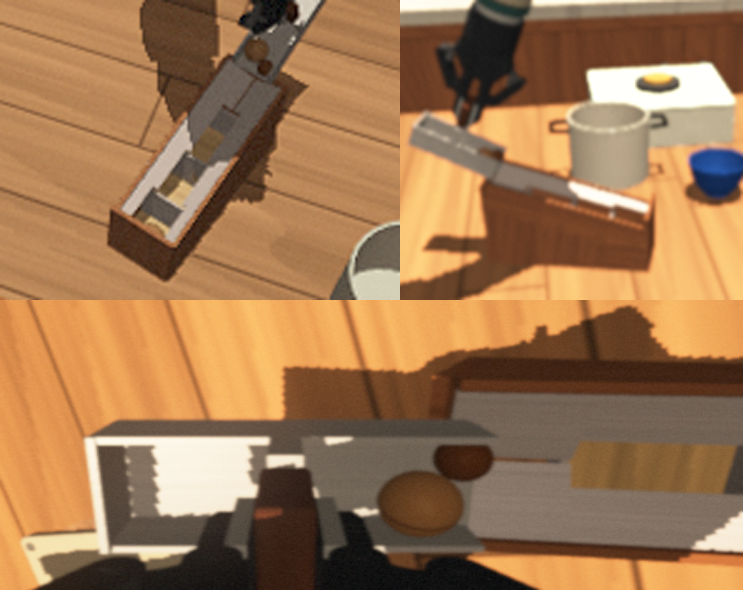

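>>> step_arm(deltas=[[[0,0,0,0,0,0,0]]])

```text
clock: 12.27
eef_pos: [307.4, 183.5, 223.9]
tool_rot: [-2.732, 0.001, 1.303]
force: [-0.3, -0.5, -1.6]
width: 13.1
```

```bash
python3 - <<'E'
from chk import *
crop('14')
E
```

```text
(no output)
```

View pics/c14.png

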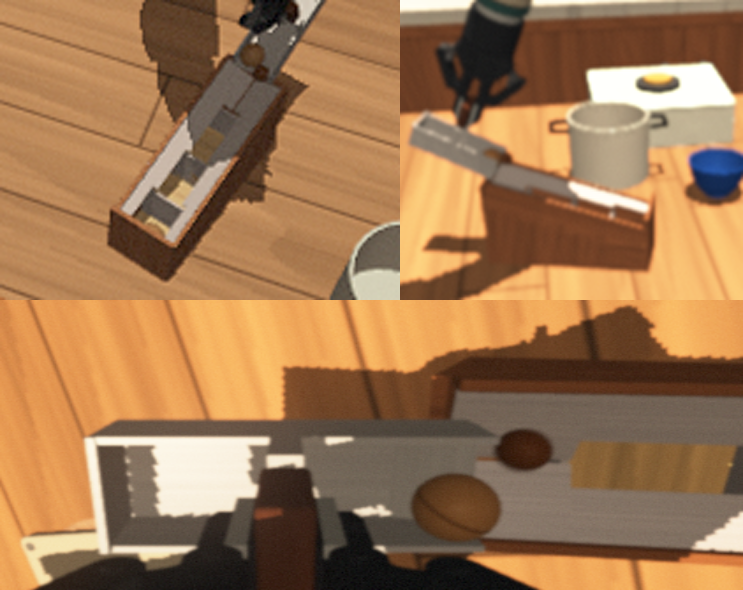

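>>> step_arm(deltas=[[[0,-3.7,1,-2.4,-0.0139,-0.0505,0],[0,-3.7,1,-2.4,-0.0139,-0.0505,0],[0,-1.3,0.3,-0.8,-0.0046,-0.0168,0]]])

```text
clock: 12.67
eef_pos: [297.1, 185.9, 218.5]
tool_rot: [-2.855, 0.001, 1.305]
force: [-0.5, -0.6, -1.7]
width: 13.2
```

```bash
python3 - <<'E'
from chk import *
lip(); crop('15')
E
```

```text
lip world [346.3 172.4 147.8] ramp x,y [-105.4    0.7] tilt 16.44 yaw -15.26 roll -0.08
```

View pics/c15.png

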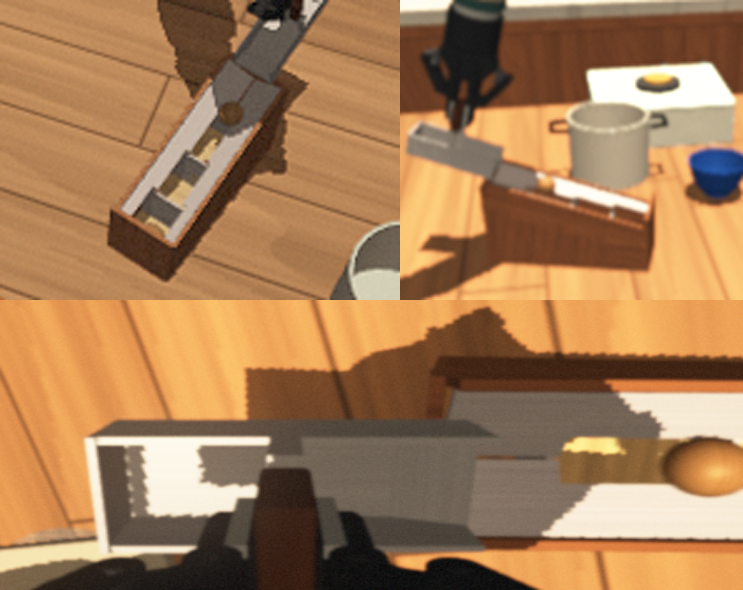

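Both are out. The small walnut is now over the upper slot at (705,468) and the scoop is empty. I'll lift clear and then look.

>>> step_arm(deltas=[[[0,0,0,4,0,0,0],[0,0,0,10,0,0,0],[0,0,0,15,0,0,0],[0,0,0,20,-0.01,-0.038,0],[0,0,0,20,-0.015,-0.056,0],[0,0,0,15,-0.015,-0.056,0],[0,2,-5,8,-0.015,-0.056,0],[0,5,-14,3,-0.015,-0.056,0],[0,8,-22,0,-0.005,-0.014,0],[0,10,-26,0,0,0,0]]])

```text
clock: 13.65
eef_pos: [323.4, 119.2, 314.2]
tool_rot: [-3.141, -0.001, 1.307]
force: [0.1, 0.4, -0.4]
width: 13.1
```

```bash
python3 - <<'E'
from chk import *
log(); lip(); crop('16')
a=cv2.imread('pics/sc16.png')[130:220,280:360]
cv2.imwrite('pics/z16.png',cv2.resize(a,None,fx=6,fy=6,interpolation=2))
E
```

```text
t 13.65 q [-0.046  0.092 -0.422  2.154  0.047  0.904 -0.759] p [323.4 119.2 314.2] rpy [-3.141e+00 -1.000e-03  1.307e+00] F [ 0.1  0.4 -0.4] T [-0.   -0.05  0.  ] w 13.1
lip world [390.  101.3 260.8] ramp x,y [-44.5 -56.2] tilt 0.02 yaw -15.1 roll 0.04
```

View pics/z16.png

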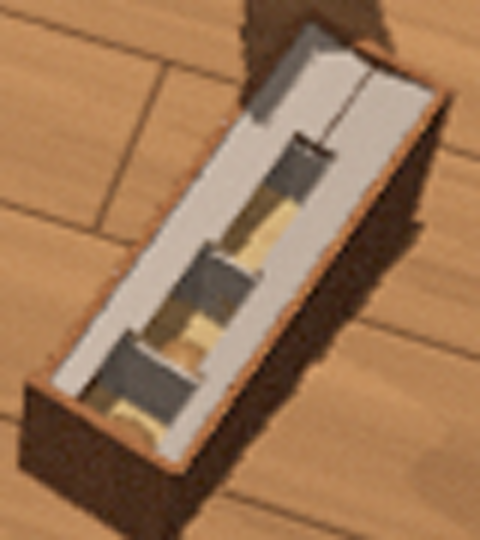

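View pics/c16.png

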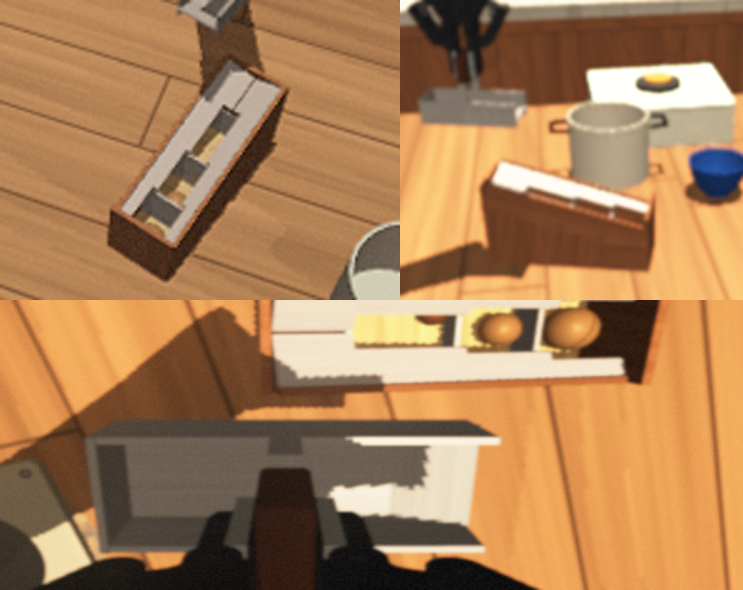

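The wrist view shows the hazelnut in the upper pocket (430,320), the small walnut in the middle (500,328) and the big walnut in the lower (572,328). The scoop is empty, so I'll take it back to the bare table where it stood.

>>> step_arm(deltas=[[[0,12,-28,0,0,0,0],[0,15,-31,0,0,0,0],[0,16,-32,0,0,0,0],[0,16,-32,0,0,0,0],[0,16,-32,-5,0,0,0],[0,16,-32,-10,0,0,0],[0,16,-32,-15,0,0,0],[0,16,-32,-15,0,0,0],[0,15,-30,-15,0,0,0],[0,11,-22,-15,0,0,0]]])

```text
clock: 14.63
eef_pos: [474.4, -186.8, 237.2]
tool_rot: [-3.14, -0.0, 1.301]
force: [0.8, -0.4, -0.7]
width: 13.3
```

>>> step_arm(deltas=[[[0,7,-15,-15,0,0,0],[0,3,-8,-20,0,0,0],[0,0,0,-25,0,0,0],[0,0,0,-25,0,0,0],[0,0,0,-20,0,0,0],[0,0,0,-15,0,0,0],[0,0,0,-10,0,0,0],[0,0,0,-5,0,0,0],[0,0,0,0,0,0,0]]])

```text
clock: 15.38
eef_pos: [482.6, -206.7, 102.4]
tool_rot: [-3.138, -0.001, 1.303]
force: [-0.2, -0.2, -1.9]
width: 13.1
```

```bash
python3 - <<'E'
from chk import *
log(); lip(); grab('side','si17'); grab('wrist','w17')
im=cv2.imread('pics/si17.png'); cv2.imwrite('pics/si17c.png',cv2.resize(im[150:300,130:330],None,fx=4,fy=4))
E
```

```text
t 15.38 q [ 0.434  0.658 -0.124  1.98   0.153  0.516 -0.065] p [ 482.6 -206.7  102.4] rpy [-3.138e+00 -1.000e-03  1.303e+00] F [-0.2 -0.2 -1.9] T [ 0.01 -0.04 -0.06] w 13.1
lip world [ 549.  -224.9   48.7] ramp x,y [ 195.4 -328.4] tilt 0.2 yaw -15.33 roll 0.03
```

View pics/si17c.png

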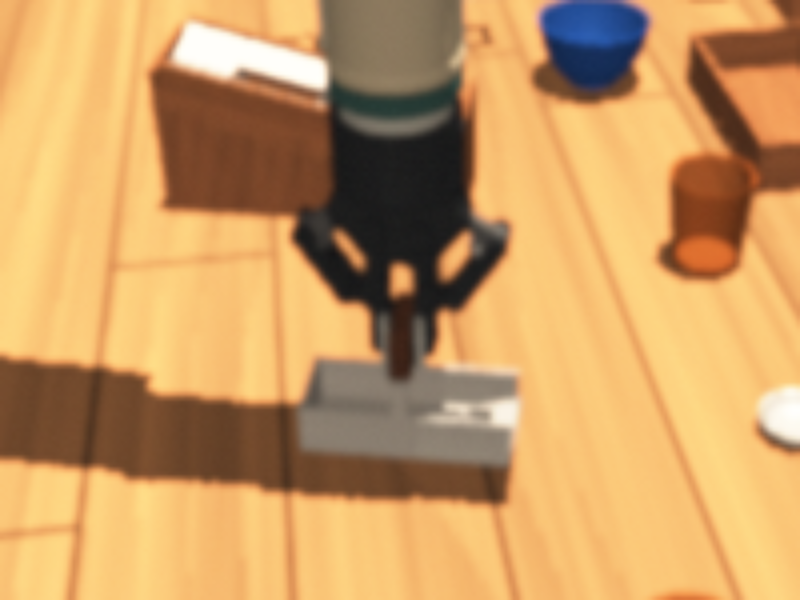

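The empty scoop hangs level about 36 mm above bare table. I'll lower it slowly.

>>> step_arm(deltas=[[[0,0,0,-8,0,0,0],[0,0,0,-10,0,0,0],[0,0,0,-7,0,0,0],[0,0,0,-4,0,0,0],[0,0,0,-3,0,0,0],[0,0,0,-2,0,0,0],[0,0,0,-1,0,0,0],[0,0,0,0,0,0,0]]])

```text
clock: 16.15
eef_pos: [482.8, -207.2, 68.2]
tool_rot: [-3.14, 0.0, 1.303]
force: [0.5, -0.2, -1.5]
width: 13.2
```

```bash
python3 - <<'E'
from chk import *
log(); lip()
E
```

```text
t 16.15 q [ 0.422  0.717 -0.107  1.997  0.166  0.438 -0.077] p [ 482.8 -207.2   68.2] rpy [-3.14   0.     1.303] F [ 0.5 -0.2 -1.5] T [-0.   -0.01 -0.01] w 13.2
lip world [ 549.2 -225.4   14.7] ramp x,y [ 195.8 -328.9] tilt 0.1 yaw -15.33 roll -0.0
```

>>> step_arm(deltas=[[[0,0,0,-0.5,0,0,0],[0,0,0,-0.5,0,0,0],[0,0,0,-0.5,0,0,0],[0,0,0,-0.5,0,0,0],[0,0,0,0,0,0,0],[0,0,0,0,0,0,0]]])

```text
clock: 16.65
eef_pos: [482.8, -207.2, 66.5]
tool_rot: [-3.14, 0.0, 1.303]
force: [-1.3, 1.3, 0.3]
width: 13.4
```

```bash
python3 - <<'E'
from chk import *
log()
E
```

```text
t 16.65 q [ 0.422  0.72  -0.106  1.997  0.167  0.434 -0.077] p [ 482.8 -207.2   66.5] rpy [-3.14   0.     1.303] F [-1.3  1.3  0.3] T [-0.02  0.03 -0.03] w 13.4
```

The weight is off the wrist and the height matches the one at pickup. I'll open slowly.

>>> step_arm(deltas=[[[0.2,0,0,0,0,0,0],[0.3,0,0,0,0,0,0],[0.5,0,0,0,0,0,0],[0.8,0,0,0,0,0,0],[1,0,0,0,0,0,0],[1,0,0,0,0,0,0],[1,0,0,0,0,0,0],[1,0,0,0,0,0,0]]])

```text
clock: 17.32
eef_pos: [482.7, -207.2, 66.3]
tool_rot: [-3.14, 0.0, 1.303]
force: [0.2, -0.5, 0.1]
width: 85.7
```

>>> step_arm(deltas=[[[1,0,0,5,0,0,0],[1,0,0,15,0,0,0],[1,0,0,25,0,0,0],[1,0,0,30,0,0,0],[1,0,0,30,0,0,0],[1,0,0,30,0,0,0],[1,0,0,25,0,0,0],[1,0,0,15,0,0,0],[1,0,0,5,0,0,0],[1,0,0,0,0,0,0]]])

```text
clock: 18.15
eef_pos: [483.3, -207.5, 247.7]
tool_rot: [3.14, 0.001, 1.303]
force: [0.5, 0.8, -0.5]
width: 85.6
```

```bash
python3 - <<'E'
from chk import *
log(); grab('scene','scE'); grab('wrist','wE'); grab('side','siE')
for n in('scE','siE','wE'):
    im,W=cloud(n)
    m=(W[...,0]>380)&(W[...,0]<590)&(W[...,1]>-280)&(W[...,1]<-150)&(W[...,2]>8)&(W[...,2]<115)
    n_,l,st,c=cv2.connectedComponentsWithStats(m.astype(np.uint8)); P=W[l==1+np.argmax(st[1:,4])]; print(n,rect(P),P[:,2].max())
a,b=load('scene0')['im'].astype(int),load('scE')['im'].astype(int)
d=abs(a-b).sum(-1)
for nm,(u,v) in dict(cup1=(168,113),cup2=(132,161),cup3=(236,243),bowl=(347,275),pot=(402,230)).items(): print(nm,d[v-20:v+20,u-18:u+18].mean().round(1))
A=cv2.imread('pics/scE.png')
cv2.imwrite('pics/zE.png',np.hstack([cv2.resize(A[120:230,180:370],(760,440))]))
E
```

```text
t 18.15 q [ 0.471  0.444 -0.17   1.85   0.097  0.855 -0.015] p [ 483.3 -207.5  247.7] rpy [3.140e+00 1.000e-03 1.303e+00] F [ 0.5  0.8 -0.5] T [-0.01  0.02 -0.01] w 85.6
scE (array([ 485.2, -209.1]), array([134.1,  56.6], dtype=float32), np.float32(-14.72)) 95.83767866962297
siE (array([ 485.4, -208.5]), array([132.5,  57.2], dtype=float32), np.float32(-16.2)) 95.50833747620646
wE (array([ 483.8, -209.1]), array([132.7,  52.4], dtype=float32), np.float32(-15.33)) 93.67463050982057
cup1 38.4
cup2 9.9
cup3 9.7
bowl 10.3
pot 8.7
```

View pics/zE.png

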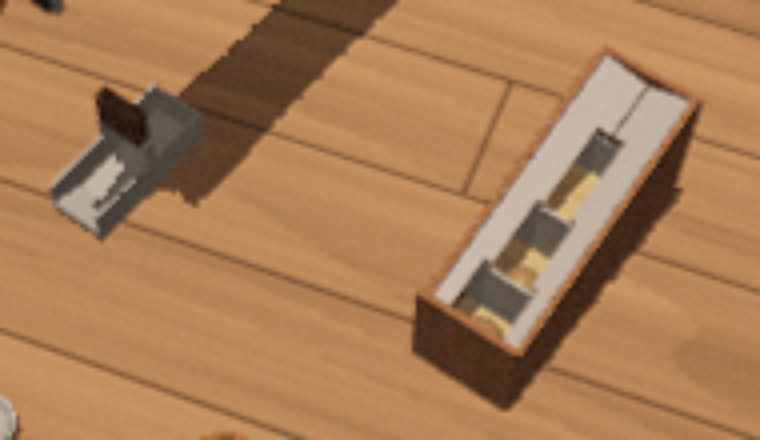

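View pics/siE.png

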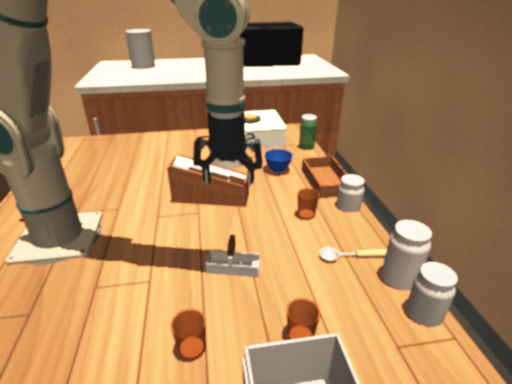

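The scoop stands upright and free, the nuts are in their pockets, and the cups are where they were. In the side view cup1 is unchanged; its scene difference looks like the arm's moved shadow.

```bash
python3 -c "
from h import *
a,b=load('side0')['im'].astype(int),load('siE')['im'].astype(int)
print('cup1 side diff',abs(a-b).sum(-1)[310:358,174:206].mean())
print(ctrl.finish_job())"
```

```text
cup1 side diff 24.159505208333332
the job is handed in; nothing more can be done
None
```

```bash
python3 -c "
from fit import *
for n in('scene0','scE','side0','siE'):
    im,W=cloud(n); m=(W[...,0]>330)&(W[...,0]<430)&(W[...,1]>-480)&(W[...,1]<-380)&(W[...,2]>8)&(W[...,2]<95)
    P=W[m]; print(n,P.min(0).round(1),P.max(0).round(1))"
```

```text
scene0 [ 344.8 -461.4    8.3] [ 411.5 -392.    83.8]
scE [ 343.  -462.8    8.1] [ 410.9 -391.7   84.9]
side0 [ 342.8 -460.5    8.1] [ 408.9 -391.9   83.6]
siE [ 342.7 -460.1    8.3] [ 408.9 -392.1   83.1]
```

The job is done and handed in: all three nuts are in their own pockets and the empty scoop stands upright and released on the bare table. It took about 18 s of the 72 s allowed.

**Pouring:** I took the scoop by its grip and held its lip about 15 mm downhill of the ramp head and 28 mm above it. I tipped it from 17° to about 23.5°. The big walnut went first, then the hazelnut. I tipped back to keep the small walnut for a separate pour, but it had already left right behind the hazelnut. That did no harm.

**Last checks:**
- **Nuts:** a wrist-camera picture about a second after the pour showed the hazelnut in the upper pocket, the small walnut in the middle and the big walnut in the lower. The last scene picture showed the middle and lower nuts. I could not pick out the hazelnut in it.
- **Scoop:** it stands level with its top at about 94–96 mm, against 93 mm in the text. It is on the spot where I picked it up, turned about 23°. The gripper is open and about 180 mm above where it let go.
- **Other things:** cup2, cup3, the bowl and the pot looked the same before and after. Cup1's pixels differed, so I compared its depth outline after handing in. It agreed within 2 mm, so the difference was most likely the arm's shadow.
- **Forces:** no wrist force reading went above about 3 N.

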